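Start the chilling plate under the custard cups

TASK

Start the chilling plate that the custard cups stand on: push down the far half of the red rocker until it is fully on, then the far half of the blue rocker in the same way, then press the round green key all the way down and finish while still holding it down with the fingertips. Only press, with the fingers shut: do not press the yellow key, and leave the cups and the other things round the plate where they stand.

Things in the scene. Friction and masses are not known exactly. Their poses are not given: they have to be found in the camera images.
- cold_plate: steel chilling plate fixed to the worktop, 210 (x) by 350 mm (y); origin at the centre of its underside, x to its back, y to its left, z up. Black control strip along the front, top 48 mm above the origin; on it four controls in a row along y, 58 mm in front of the origin, 78 mm apart, their order changes. Behind it an aluminium plate, 52 mm high, with three cups on it
- mains_press (a point): point on the middle of the FAR half (away from the robot, short white bar on it) of the red paddle rocker's top, 19 mm behind the pivot; moves with it. Rocker 56 mm front to back, 30 mm wide, frame 66 x 42 mm; its top is a shallow V of two flat halves. Off: near half level, 10 mm above the strip, far half standing up 8 mm at its edge. On: far half level at 10 mm, near half up
- mains (a joint): red rocker: 0 off, 0.30 rad fully on (far half pushed straight down until level). Takes about 5 N and stays where it is left; starts within 0.03 of off
- cooling_press (a point): point on the middle of the FAR half (away from the robot, short white bar on it) of the blue paddle rocker's top, 19 mm behind the pivot; moves with it. Rocker 56 mm front to back, 30 mm wide, frame 66 x 42 mm; its top is a shallow V of two flat halves. Off: near half level, 10 mm above the strip, far half standing up 8 mm at its edge. On: far half level at 10 mm, near half up
- cooling (a joint): blue rocker: 0 off, 0.30 rad fully on (far half pushed straight down until level). Takes about 5 N and stays where it is left; starts within 0.03 of off
- start_top (a point): centre of the top face of the green round push key, 34 mm across, in a flat grey collar 48 mm across and 6 mm high; the key's top is 16 mm above the control strip when up. x, y as those of the chilling plate
- start (a joint): green key: 0 up, 0.006 m fully down; moves straight down against a spring, about 5 N at the bottom, and comes back up when let go
- stop_top (a point): centre of the top face of the yellow round push key, 34 mm across, in a flat grey collar 48 mm across and 6 mm high; the key's top is 16 mm above the control strip when up. x, y as those of the chilling plate; not to be pressed
- stop (a joint): yellow key: 0 up, 0.006 m fully down; moves straight down against a spring, about 5 N at the bottom, and comes back up when let go
- cup_a: pale paper cup of set custard, 59 mm across, 45 mm high, standing loose on the aluminium plate; origin at the centre of its underside, z up
- cup_b: pale paper cup of set custard, 59 mm across, 45 mm high, standing loose on the aluminium plate; origin at the centre of its underside, z up
- cup_c: pale paper cup of set custard, 59 mm across, 45 mm high, standing loose on the aluminium plate; origin at the centre of its underside, z up
- cup_stack: sleeve of nested pale paper cups, 60 mm across, 86 mm high, loose on the worktop to the left of the chilling plate; origin at the centre of its underside
- ring: open steel ring cutter, 55 mm across, 31 mm high, loose on the worktop to the right of the chilling plate; origin at the centre of its underside

How it is judged:
On the way, in this order (a step that is already met when the one before it is completed fails the run):
1. the red rocker is on while the blue one is still off (value of joint mains above 0.24 rad and value of joint cooling below 0.1 rad), for 0.1 s.
2. the blue rocker is on too (value of joint each of mains, cooling above 0.24 rad), for 0.1 s.
3. the green key is held down by the fingers (value of joint start above 0.004 m and contact force between the fingers and start above 1 N), for 0.2 s.
At the end, for the whole second after the job is handed in: both rockers are on (above 0.24 rad of 0.30), the fingers hold the green key more than 4 mm of its 6 mm down with more than 1 N, the yellow key is up (all of step 2 and all of step 3 and value of joint stop below 0.002 m); the arm keeps its last pose, push and grip.
It fails at once if the blue rocker is switched before the red one is on (value of joint cooling above 0.1 rad and value of joint mains below 0.2 rad).
It fails at once if the green key is pressed before both rockers are on (value of joint start above 0.002 m and value of joint any of cooling, mains below 0.2 rad).
It fails at once if the yellow key is pressed (value of joint stop above 0.002 m).
It fails at once if a custard cup is shoved, lifted or tipped (moved over 12 mm or tilted over 0.3 rad) (distance of any of cup_a, cup_b, cup_c from where it was at the start of the episode above 0.012 m or angle between any of cup_a, cup_b, cup_c's own z axis and vertical above 0.3 rad).
It fails at once if the stack of paper cups or the ring cutter is shoved, lifted or tipped (over 12 mm or 0.3 rad) (distance of any of cup_stack, ring from where it was at the start of the episode above 0.012 m or angle between any of cup_stack, ring's own z axis and vertical above 0.3 rad).
It also fails if it takes over 43 s, if anything falls off the work surface, if the arm or the gripper's body presses on something with over 40 N, if the wrist force passes 120 N, or if a joint passes its speed limit or range.

ROBOT

A 7-joint arm with a two-finger parallel gripper is mounted at the origin on a cart in front of the work surface, level with it; the furniture and walls round the work are solid. World frame = base frame: x ahead of the robot, y to its left, z up, the work surface at z = 0. Lengths are in m, angles in rad, forces in N, time in s.
With the tool pointing down it reaches from about 0.35 to 0.9 m from the base axis. Payload 8.1 kg.
Tool frame: the origin (TCP) lies midway between the tips of the shut fingers; the grasp point (between the pads) lies 19 mm behind it; z points along the fingers, y is the line along which they close (so a half turn about z gives the same grasp; the last joint's range is limited). The gripper opens to 92 mm and grips with 3 to 60 N. Pads are 19 mm wide; open, the fingers measure 130 mm over their backs; the gripper's body (75 mm by 190 mm) begins 47 mm behind the grasp point.
Start: joints at [1.197, 0.434, 0.025, 1.573, -0.012, 1.134, -0.075], TCP at [0.167, -0.602, 0.227] pointing down, gripper open.
Joint ranges: [-2.62, 2.62], [-0.44, 2.09], [-1.27, 1.32], [0.08, 2.57], [-1.32, 4.46], [0.12, 2], [-2.74, 2.74]. Speed limits (rad/s): [2.22, 2.22, 3.01, 3.01, 3.14, 3.14, 3.14].

INTERFACE

Orientations are given as [roll, pitch, yaw] about the fixed x, y, z axes, in that order (R = Rz(yaw) Ry(pitch) Rx(roll)).
In Python, from workcell import robot gives the robot as it stands.
- The arm moves only by the shell command python3 -m jog 'ROWS'. ROWS is JSON, a list of rows, each a list of 7 numbers: the finger opening in mm, from 0 to 91.8, then the shift along the tool's x, y, z in units of 30 mm (1.0 is 30 mm), then the turn, a rotation vector about the tool's x, y, z in rad. In form: [[fingers, x, y, z, rx, ry, rz], ...]. A call has 1 to 10 rows; each row shifts and turns the commanded pose from where the row before left it, along the tool's axes as they then stand; what a row does not reach is not made up. A row lasts 1/8 s, in which the tool goes at most 62.5 mm and 10.7 degrees, less where a joint would pass 70% of its speed; a pose out of reach is approached as far as the arm can. A call is refused whole if a number of a shift passes 1 or a number of a turn 0.188, either way. A call with a gripper value outside its range is refused whole. The fingers move at their own pace and stop on an object; the grip force is fixed at half the most. Time passes only in rows, so rows that do not move let the fingers close. It gives the time, the measured TCP pose, the force, the opening and the grip force at its end, in the units of the state.
- robot.observe(): the state, without advancing time (a new reading comes with each control period).
- robot.grab_frame(name): name is "scene" or "top" or "wrist"; returns a dict with "pixels" (384x512x3 uint8, red, green, blue), "depth" (384x512 float32, m along the optical axis (not along the pixel's ray), 0 where there is no reading), "fx", "fy", "cx", "cy" (pixels), "extrinsics" (4x4, takes a point from world to camera coordinates); the wrist camera has in their place "T_tool_cam" (4x4, takes a point from camera to tool coordinates, whose origin is the TCP and whose axes are the flange's). Camera axes: x right, y down, z forward; pixel columns grow to the right and rows downward; lengths in m; the calibration is good to about 2 mm. A picture is of the moment at which its call begins: read the wrist's pose just before it.
- robot.sign_off(): hands the job in; it is judged then, once.
Trained networks look in a picture, given as the dict that the camera call returned (one of the last four; its "shot" number tells which), for a name from the list of things; names that differ only in an ending like _2 or _b are one class to them, and where a whole thing is asked for, a point or a joint stands for the part that bears it (a point fixed in the world has none). Each returns a list of dicts, best first, with "score" (0 to 1); they miss things now and then, are a little off and sometimes report something else, mostly with a low value. They report only what shows in the picture. A call takes as long as a camera call.
- robot.look_for(picture, label): "xy" ([column, row] as shares, 0 to 1, of the picture: columns of its width, rows of its height, amid what is visible of it).
- robot.cut_out(picture, label): "region" (384x512 bool, what is visible of it) and "xy" ([column, row] as shares, 0 to 1, of the picture: columns of its width, rows of its height, amid what is visible of it).
- robot.mark_of(picture, label): "xy" ([column, row] as shares, 0 to 1, of the picture: columns of its width, rows of its height: a listed point, or the origin of a listed thing).
The state is a dict: "t": time; "joints": joint angles; "joint_vel": joint speeds; "joint_torque": joint torques, N m; "tcp_pos": TCP position; "tool_rot": TCP orientation; "contact_force": force on the tool from outside, world axes, zero at the start; "moment": the same for the moment, N m; "grip_width": opening from 0.0 (shut) to 1.0 (fully open); "grasp_force": force on a finger pad.
Only numpy, scipy, OpenCV 4.12 (cv2) and the standard library are available. Lean on these libraries where they do the work, as an engineer would, in place of code of your own. Each camera call takes 0.05 s, during which the arm holds its last target. There are 200 camera calls.

## Working session

There is one attempt and no reset: what is moved stays moved. The work goes in short steps, Python scripts to look and compute and a shell command to move; the robot and the scene stay as the last step left them, time stands still between calls to the robot, and variables do not carry over. Pictures are saved under pics/ and viewed, at most 10 in all, crops included, and the job is handed in when it is done.

```bash
mkdir -p pics; cat > h.py <<'E'
import numpy as np, cv2
from workcell import robot
def world(p,xy):
    u,v=xy[0]*512,xy[1]*384
    d=p["depth"]; r,c=int(v),int(u)
    w=d[max(r-1,0):r+2,max(c-1,0):c+2]; w=w[w>0]
    z=np.median(w)
    q=np.array([(u-p["cx"])/p["fx"]*z,(v-p["cy"])/p["fy"]*z,z,1])
    return (np.linalg.inv(p["extrinsics"])@q)[:3]
E
python3 - <<'E'
from h import *
s=robot.observe();print(s["t"],s["tcp_pos"],s["tool_rot"],s["grip_width"])
for n in("top","scene"):
    p=robot.grab_frame(n)
    cv2.imwrite(f"pics/{n}0.png",p["pixels"][:,:,::-1])
    for l in("mains_press","cooling_press","start_top","stop_top","cold_plate","ring","cup_stack","cup_a"):
        for m in (robot.mark_of(p,l)[:3 if l=="cup_a" else 1]):
            print(n,l,round(m["score"],2),np.round(np.array(m["xy"])*[512,384]),world(p,m["xy"]).round(3))
E
```

```text
0.0 [ 0.16700504 -0.60175889  0.22597297] [-3.14008006e+00  1.34616243e-04  2.70722430e-01] 1.000869024325398
top mains_press 0.6 [284. 196.] [ 0.59  -0.181  0.059]
top cooling_press 0.67 [313. 190.] [ 0.609 -0.281  0.051]
top start_top 0.45 [307. 193.] [ 0.595 -0.259  0.066]
top stop_top 0.63 [245. 216.] [ 0.526 -0.05   0.064]
top cold_plate 0.69 [268. 191.] [ 0.61  -0.131  0.049]
top ring 0.57 [359. 214.] [ 0.527 -0.445 -0.002]
top cup_stack 0.82 [137. 187.] [0.63  0.304 0.076]
top cup_a 0.82 [239. 182.] [ 0.635 -0.033  0.091]
top cup_a 0.8 [266. 171.] [ 0.667 -0.124  0.093]
top cup_a 0.57 [294. 167.] [ 0.682 -0.217  0.09 ]
scene mains_press 0.71 [265. 225.] [ 0.593 -0.19   0.064]
scene cooling_press 0.47 [243. 210.] [ 0.569 -0.115  0.064]
scene stop_top 0.51 [221. 195.] [ 0.54  -0.04   0.066]
scene cold_plate 0.63 [262. 224.] [ 0.589 -0.182  0.064]
scene ring 0.57 [301. 327.] [ 0.539 -0.444  0.001]
scene cup_stack 0.68 [304. 223.] [ 0.672 -0.249  0.09 ]
scene cup_a 0.69 [250. 181.] [ 0.632 -0.043  0.079]
scene cup_a 0.65 [278. 198.] [ 0.66  -0.145  0.092]
scene cup_a 0.58 [304. 224.] [ 0.672 -0.249  0.086]
```

```bash
python3 - <<'E'
import cv2
a=cv2.imread("pics/top0.png")[140:250,110:400]; b=cv2.imread("pics/scene0.png")[150:350,150:390]
a=cv2.resize(a,(780,296),interpolation=cv2.INTER_CUBIC)
b=cv2.resize(b,(360,300),interpolation=cv2.INTER_CUBIC)
import numpy as np
c=np.zeros((600,780,3),np.uint8); c[:296]=a; c[300:600,:360]=b
cv2.imwrite("pics/v1.png",c)
E
```

```text
(no output)
```

View pics/v1.png

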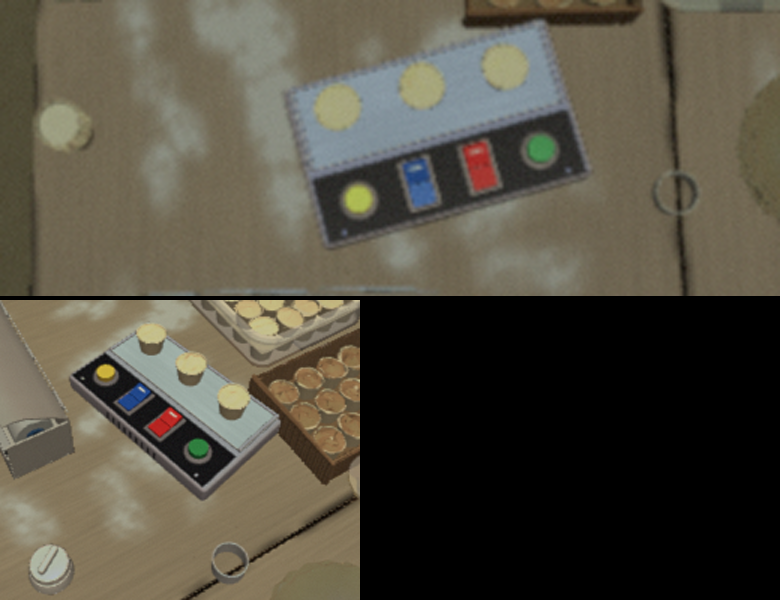

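The plate is turned by about 0.28 rad. From its left the order is yellow (crop 358,199), blue (420,184), red (480,166), green (540,149). I'll move in above the red rocker with the fingers shutting.

```bash
python3 -m jog '[[0,0.9,-0.54,0,0,0,0],[0,0.9,-0.54,0,0,0,0],[0,0.9,-0.54,0,0,0,0],[0,0.9,-0.54,0,0,0,0],[0,0.9,-0.54,0,0,0,0],[0,0.9,-0.54,0,0,0,0],[0,0.9,-0.54,0,0,0,0],[0,0.9,-0.54,0,0,0,0],[0,0.9,-0.54,0,0,0,0],[0,0.9,-0.54,0,0,0,0]]'
python3 -m jog '[[0,0.9,-0.54,0,0,0,0],[0,0.9,-0.54,0,0,0,0],[0,0.9,-0.54,0,0,0,0],[0,0.9,-0.54,0,0,0,0],[0,0.9,-0.54,0,0,0,0],[0,0.9,-0.54,0,0,0,0],[0,0,0,0,0,0,0],[0,0,0,0,0,0,0]]'
python3 - <<'E'
from h import *
from scipy.spatial.transform import Rotation as R
s=robot.observe();p=robot.grab_frame("wrist")
T=np.eye(4);T[:3,:3]=R.from_euler("xyz",s["tool_rot"]).as_matrix();T[:3,3]=s["tcp_pos"]
p["extrinsics"]=np.linalg.inv(T@p["T_tool_cam"])
print(s["t"],s["tcp_pos"],s["tool_rot"],s["grip_width"])
cv2.imwrite("pics/w1.png",p["pixels"][:,:,::-1])
for l in("mains_press","cooling_press","start_top","stop_top"):
    for m in robot.mark_of(p,l)[:2]: print(l,round(m["score"],2),np.round(np.array(m["xy"])*[512,384]),world(p,m["xy"]).round(4))
    for m in robot.cut_out(p,l)[:1]: print(" cut",round(m["score"],2),np.round(np.array(m["xy"])*[512,384]),world(p,m["xy"]).round(4))
E
```

```text
t: 2.15
tcp_pos: [0.3847, -0.3732, 0.2268]
tool_rot: [3.141, -0.0, 0.271]
contact_force: [0.7, -0.8, 0.2]
grip_width: 0.01
grasp_force: 0.0
t: 3.15
tcp_pos: [0.5136, -0.2376, 0.2266]
tool_rot: [3.141, 0.001, 0.27]
contact_force: [-0.7, -1.2, 0.2]
grip_width: 0.006
grasp_force: 0.0
3.15 [ 0.51362358 -0.23757581  0.22663518] [3.14129811e+00 6.54760337e-04 2.70312724e-01] 0.006215176400593048
mains_press 0.61 [230.  81.] [ 0.5913 -0.1914  0.0633]
 cut 0.77 [231. 102.] [ 0.5735 -0.1965  0.0575]
cooling_press 0.9 [143.  81.] [ 0.5697 -0.1139  0.0622]
 cut 0.8 [150.  99.] [ 0.5557 -0.1217  0.0578]
start_top 0.75 [313. 103.] [ 0.5933 -0.2718  0.0657]
 cut 0.96 [311. 100.] [ 0.5951 -0.269   0.0659]
stop_top 0.66 [63. 99.] [ 0.534  -0.045   0.0657]
 cut 0.88 [ 66. 100.] [ 0.5346 -0.0487  0.0662]
```

View pics/w1.png

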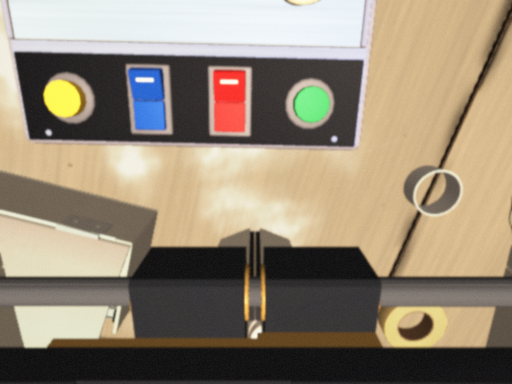

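The networks match the picture: red far half (230,81), blue (143,81), green (313,103), and the yaw is close to the tool's. Next I'll go over the red point.

```bash
python3 -m jog '[[0,0.73,-0.2,0.6,0,0,0],[0,0.73,-0.2,0.7,0,0,0],[0,0.73,-0.2,0.8,0,0,0],[0,0.73,-0.2,0.8,0,0,0],[0,0,0,0.8,0,0,0],[0,0,0,0.8,0,0,0],[0,0,0,0,0,0,0],[0,0,0,0,0,0,0]]'
python3 - <<'E'
from h import *
p=robot.grab_frame("top")
d=p["depth"];v,u=np.mgrid[:384,:512]
q=np.stack([(u-p["cx"])/p["fx"]*d,(v-p["cy"])/p["fy"]*d,d,np.ones_like(d)],-1)@np.linalg.inv(p["extrinsics"]).T
m=(d>0)&(q[...,0]>.3)&(q[...,0]<.47)&(q[...,1]>-.25)&(q[...,1]<.2)&(q[...,2]<.3)
k=q[m]; k=k[k[:,2]>.03]; print(len(k), k[:,:3].min(0) if len(k) else 0,k[:,:3].max(0) if len(k) else 0)
E
```

```text
t: 4.6
tcp_pos: [0.5928, -0.1898, 0.092]
tool_rot: [-3.142, -0.001, 0.271]
contact_force: [-0.2, -0.6, 0.6]
grip_width: 0.006
grasp_force: 0.0
3964 [ 0.30290952 -0.13415584  0.05929306] [0.42318491 0.19982581 0.15961026]
```

```bash
python3 -m jog '[[0,0,0,0.4,0,0,0],[0,0,0,0.3,0,0,0],[0,0,0,0.2,0,0,0],[0,0,0,0.15,0,0,0],[0,0,0,0.1,0,0,0],[0,0,0,0,0,0,0],[0,0,0,0,0,0,0]]'
```

```text
t: 5.52
tcp_pos: [0.5927, -0.1902, 0.0582]
tool_rot: [3.141, -0.001, 0.271]
contact_force: [-2.2, 2.8, 9.2]
grip_width: 0.005
grasp_force: 4.9
```

```bash
python3 -m jog '[[0,0,0,0.07,0,0,0],[0,0,0,0.03,0,0,0],[0,0,0,0,0,0,0],[0,0,0,0,0,0,0]]'
```

```text
t: 6.02
tcp_pos: [0.5929, -0.1902, 0.0577]
tool_rot: [3.14, -0.002, 0.271]
contact_force: [-9.6, 4.2, 34.4]
grip_width: 0.0
grasp_force: 17.3
```

```bash
python3 -m jog '[[0,0,0,-0.4,0,0,0],[0,0,0,-0.8,0,0,0],[0,0,-0.65,0,0,0,0],[0,0,-0.65,0,0,0,0],[0,0,-0.65,0,0,0,0],[0,0,-0.65,0,0,0,0],[0,0,0,0,0,0,0],[0,0,0,0,0,0,0]]'
python3 - <<'E'
from h import *
from scipy.spatial.transform import Rotation as R
s=robot.observe();p=robot.grab_frame("wrist");sc=robot.grab_frame("scene")
c=sc["pixels"][170:270,190:310,::-1]
cv2.imwrite("pics/w2.png",np.hstack([cv2.resize(p["pixels"][:,:,::-1],(400,300)),cv2.resize(c,(360,300))]))
E
```

```text
t: 7.02
tcp_pos: [0.5714, -0.1158, 0.0902]
tool_rot: [3.141, 0.0, 0.271]
contact_force: [-0.4, -0.0, -0.8]
grip_width: 0.002
grasp_force: 0.0
```

View pics/w2.png

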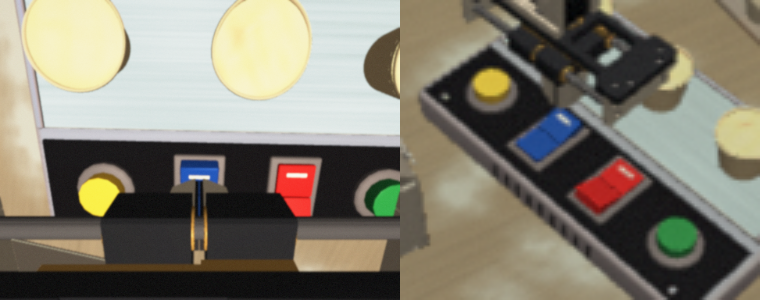

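In the scene crop, red (610,185) is now tipped on with its near half up. The fingers are centred over blue's far half (wrist view 200,180), so I'll press.

```bash
python3 -m jog '[[0,0,0,0.4,0,0,0],[0,0,0,0.3,0,0,0],[0,0,0,0.2,0,0,0],[0,0,0,0.15,0,0,0],[0,0,0,0.1,0,0,0],[0,0,0,0.04,0,0,0],[0,0,0,0,0,0,0],[0,0,0,0,0,0,0]]'
```

```text
t: 8.12
tcp_pos: [0.5719, -0.1153, 0.0577]
tool_rot: [3.14, -0.002, 0.271]
contact_force: [-10.4, 1.7, 37.2]
grip_width: 0.007
grasp_force: 18.3
```

```bash
python3 -m jog '[[0,0,0,-0.4,0,0,0],[0,0,0,-0.8,0,0,0],[0,-0.09,0.74,0,0,0,0],[0,-0.09,0.74,0,0,0,0],[0,-0.09,0.74,0,0,0,0],[0,-0.09,0.74,0,0,0,0],[0,-0.09,0.74,0,0,0,0],[0,-0.09,0.74,0,0,0,0],[0,-0.1,0.73,0,0,0,0],[0,0,0,0,0,0,0]]'
python3 - <<'E'
from h import *
p=robot.grab_frame("wrist");sc=robot.grab_frame("scene")
print(robot.observe()["tcp_pos"])
c=sc["pixels"][170:270,190:310,::-1]
cv2.imwrite("pics/w3.png",np.hstack([cv2.resize(p["pixels"][:,:,::-1],(400,300)),cv2.resize(c,(360,300))]))
E
```

```text
t: 9.38
tcp_pos: [0.5939, -0.2727, 0.0903]
tool_rot: [3.141, 0.001, 0.268]
contact_force: [0.4, 0.5, 0.2]
grip_width: 0.003
grasp_force: 0.0
[ 0.59422153 -0.26937485  0.09035553]
```

View pics/w3.png

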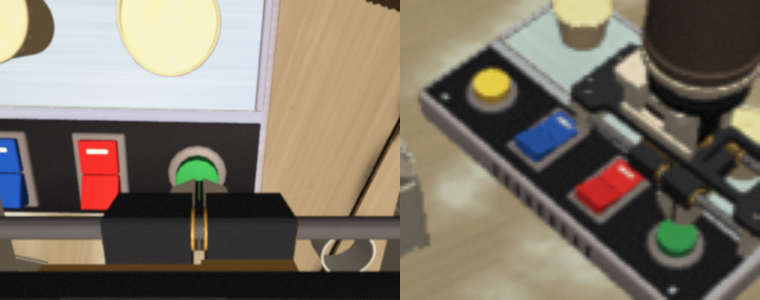

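Both rockers show on, and the fingers are centred over green (wrist view 197,180). Now the press and hold.

```bash
python3 -m jog '[[0,0,0,0.4,0,0,0],[0,0,0,0.3,0,0,0],[0,0,0,0.2,0,0,0],[0,0,0,0.12,0,0,0],[0,0,0,0.08,0,0,0],[0,0,0,0.04,0,0,0],[0,0,0,0,0,0,0],[0,0,0,0,0,0,0]]'
```

```text
t: 10.48
tcp_pos: [0.594, -0.2689, 0.0598]
tool_rot: [-3.141, -0.0, 0.271]
contact_force: [-13.4, 7.1, 35.3]
grip_width: 0.007
grasp_force: 17.5
```

The force reads like a hard stop, but z is 2 mm higher than I expected. I'll ease up and read where contact begins, to check the stroke.

```bash
for z in 0; do python3 -m jog '[[0,0,0,-0.1,0,0,0],[0,0,0,0,0,0,0]]'; python3 -m jog '[[0,0,0,-0.06,0,0,0],[0,0,0,0,0,0,0]]';python3 -m jog '[[0,0,0,-0.06,0,0,0],[0,0,0,0,0,0,0]]'; python3 -m jog '[[0,0,0,-0.06,0,0,0],[0,0,0,0,0,0,0]]'; python3 -m jog '[[0,0,0,-0.06,0,0,0],[0,0,0,0,0,0,0]]'; done | grep -E "tcp|contact"
```

```text
tcp_pos: [0.5944, -0.2693, 0.0603]
contact_force: [-4.8, 2.7, 11.1]
tcp_pos: [0.5945, -0.2694, 0.0615]
contact_force: [-1.6, 2.3, 4.4]
tcp_pos: [0.5945, -0.2697, 0.0631]
contact_force: [-0.4, 2.6, 3.2]
tcp_pos: [0.5945, -0.2701, 0.0648]
contact_force: [0.8, 1.2, 1.7]
tcp_pos: [0.594, -0.2704, 0.0665]
contact_force: [1.2, -0.2, 1.5]
```

The spring force runs from about 0.066 m to a firm stop at 0.060 m, which is the full 6 mm stroke. I'll press again and hold.

```bash
python3 -m jog '[[0,0,0,0.15,0,0,0],[0,0,0,0.1,0,0,0],[0,0,0,0.05,0,0,0],[0,0,0,0,0,0,0],[0,0,0,0,0,0,0],[0,0,0,0,0,0,0],[0,0,0,0,0,0,0]]'
python3 - <<'E'
from h import *
sc=robot.grab_frame("scene")
cv2.imwrite("pics/s4.png",cv2.resize(sc["pixels"][140:280,170:340,::-1],(680,560)))
E
```

```text
t: 12.6
tcp_pos: [0.5942, -0.2705, 0.06]
tool_rot: [3.14, -0.0, 0.27]
contact_force: [-8.9, 2.0, 26.1]
grip_width: 0.007
grasp_force: 13.1
```

View pics/s4.png

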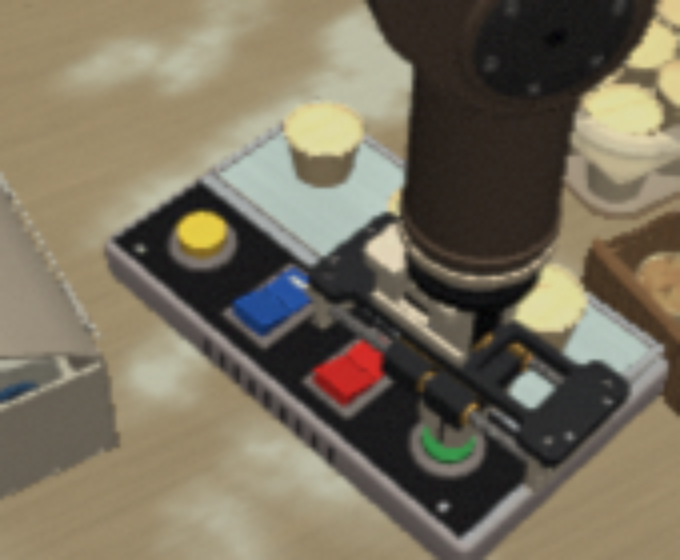

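The picture shows the green key (447,445) pushed down under the fingertips, red and blue both on, yellow (200,232) up and the cups standing in place. I'm handing in.

```bash
python3 -c "
from workcell import robot
print(robot.sign_off())"
```

```text
the job is handed in; nothing more can be done
None
```

I handed the job in with the red rocker switched on first, then the blue, and the green key held fully down by the shut fingers at about 26 N; the yellow key was not pressed and the cups I could see were standing in place, but the hand-in returned no verdict.

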